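Zero the coffee grinder and hold the setting

TASK

Set the coffee grinder's burr gap: turn the brass wing screw on top of the grinder clockwise until it seats against its stop, then back it off a quarter turn. Finish still gripping the screw at that setting, so that it can be locked: do not let go at the end. Leave the dosing cup under the chute and the other things on the worktop where they are.

Things in the scene. Friction and masses are not known exactly. Their poses are not given: they have to be found in the camera images.
- grinder: Grey burr grinder without hopper, fixed to the worktop: base plate 178 x 112 mm, round head 98 mm across, steel chute in front, motor block behind. Flat black dial plate (90 mm across) on top, 121 mm above the worktop, with 16 marks, the front one red; only the screw stands higher. Origin: on the worktop under the screw's axis; x points from chute (front, -x) to motor, z up.
- screw_grip (a point): Grip point of the brass wing screw, on its vertical axis, 150 mm above the worktop, 29 mm above the dial plate, 16 mm below its top. The wing is an upright flat plate 12 mm thick (point's y) and 56 mm wide (point's x), over a hub 38 mm across, 6 mm high. A red line on top marks the ear on the -x side. The point turns with the screw, which does not rise or sink.
- screw (a joint): Angle of the wing screw, rad: 0 is seated hard on its stop (red line to the front, at the red dial mark, wing along the grinder's x). It grows as the screw is backed off counter-clockwise seen from above (stop at 5.0); a quarter turn is 1.571. Starts between 2.3 and 4.2. Steady friction of about 0.1 N m; stays where it is left.
- dosing_cup_mid (a point): Centre of the small steel dosing cup, 58 mm across and 50 mm high, standing loose on the grinder's base plate under the chute. Leave alone.
- tamper_mid (a point): Centre of a tamper, 58 mm across, 97 mm high, turned wooden handle on a steel foot, standing to the left. Leave alone.
- brush_mid (a point): Centre of a wooden grinder brush, 20 x 141 x 16 mm, lying along its y to the right. Leave alone.
- cup_mid (a point): Centre of a striped espresso cup, 60 x 84 x 49 mm, standing to the right. Leave alone.
Not all that is in view belongs to the job. Of the things shaped like the grinder, the grey one is meant.

How it is judged:
On the way:
1. the screw is turned home against its stop (value of joint screw below 0.06 rad), for 0.1 s.
At the end, for the whole second after the job is handed in: After seating (within 0.06 rad of the stop), the screw rests a quarter turn, 1.571 rad give or take 0.25, backed off from its stop, with the fingers still gripping it (more than 2 N), and the dosing cup, tamper, brush and espresso cup are within 20 mm of where they stood (value of joint screw between 1.321 and 1.821 rad and velocity of joint screw between -0.1 and 0.1 rad/s and contact force between the fingers and screw above 2 N and distance of each of dosing_cup_mid, tamper_mid, brush_mid, cup_mid from where it was at the start of the episode below 0.02 m); the arm keeps its last pose, push and grip.
It fails at once if the dosing cup is knocked or moved by more than 20 mm (distance of dosing_cup_mid from where it was at the start of the episode above 0.02 m).
It fails at once if the tamper is knocked or moved by more than 20 mm (distance of tamper_mid from where it was at the start of the episode above 0.02 m).
It fails at once if the brush is knocked or moved by more than 20 mm (distance of brush_mid from where it was at the start of the episode above 0.02 m).
It fails at once if the espresso cup is knocked or moved by more than 20 mm (distance of cup_mid from where it was at the start of the episode above 0.02 m).
It also fails if it takes over 72 s, if anything falls off the work surface, if the arm or the gripper's body presses on something with over 40 N, if the wrist force passes 120 N, or if a joint passes its speed limit or range.

ROBOT

A 7-joint arm with a two-finger parallel gripper is mounted at the origin on a cart in front of the work surface, level with it; the furniture and walls round the work are solid. World frame = base frame: x ahead of the robot, y to its left, z up, the work surface at z = 0. Lengths are in m, angles in rad, forces in N, time in s.
With the tool pointing down it reaches from about 0.4 to 0.875 m from the base axis. Payload 19.3 kg.
Tool frame: the origin (TCP) lies at the very end of the fingers, on their centre line; the grasp point (between the pads) lies 19 mm behind it (bot.grasp_offset is the distance from the TCP to the grasp point, in m); z points along the fingers, x is the direction in which the jaws open and shut, and the axes are right-handed (so a half turn about z gives the same grasp; the last joint's range is limited). The gripper opens to 85 mm and grips with 20 to 120 N. Pads are 22 mm wide; open, the fingers measure 114 mm over their backs; the gripper's body (76 mm by 85 mm) begins 54 mm behind the grasp point. The pads swing forward as they close: fully open they stand 13 mm farther back than shut.
Start: joints at [1.142, 0.521, -0.036, 1.599, 0.021, 1.021, -0.113], TCP at [0.219, -0.585, 0.231] pointing down, gripper open.
Joint ranges: [-2.91, 2.91], [-0.3, 2.13], [-1.5, 1.42], [0.17, 2.43], [-1.26, 4.41], [0.16, 1.93], [-2.52, 2.52]. Speed limits (rad/s): [1.89, 1.89, 2.39, 2.39, 3.01, 3.01, 3.01].

INTERFACE

Orientations are given as [roll, pitch, yaw] about the fixed x, y, z axes, in that order (R = Rz(yaw) Ry(pitch) Rx(roll)).
In Python, from workcell import status, grab_frame, calibration, job, regions_of, mark_of, bot gives the robot as it stands.
- The arm moves only by the tool carry_out, never from a script. Its argument "deltas" is one flat list of numbers, 5 for each row, row after row: the opening, from -1 (shut) to 1 (fully open), then the shift along the tool's x, y, z in cm, then the turn about the tool's z in degrees. A call has 1 to 20 rows; each row shifts and turns the commanded pose from where the row before left it, along the tool's axes as they then stand; what a row does not reach is not made up. A row lasts 1/12 s, in which the tool goes at most 41.7 mm and 7.16 degrees, less where a joint would pass 70% of its speed; a pose out of reach is approached as far as the arm can. A call with a gripper value outside its range is refused whole. The fingers move at their own pace and stop on an object; "newtons" is the grip in N (left out, the last holds). Time passes only in rows, so rows that do not move let the fingers close. It gives the time, the measured TCP pose, the force and the opening at its end, in the units of the state.
- status.observe(): the state, without advancing time (a new reading comes with each control period).
- grab_frame(name): name is "scene" or "top"; returns the picture (420x560x3 uint8, red, green, blue); there is no depth.
- calibration(name): a dict with "fov_y" (degrees; the focal length in pixels is half the picture's height over the tangent of half this angle, whatever the lens; pixels are square), "cx", "cy" (the principal point, pixels), "R" (3x3) and "t" (3): a world point X has camera coordinates R X + t. Camera axes: x right, y down, z forward; pixel columns grow to the right and rows downward; lengths in m; the calibration is good to about 2 mm. A picture is of the moment at which its call begins. calibration takes no time and is no camera call.
- job.job_done(): hands the job in, once; it reports no verdict.
Trained networks look in the newest picture that a camera, given by its name, has taken for a name from the list of things; names that differ only in an ending like _2 or _b are one class to them, and where a whole thing is asked for, a point or a joint stands for the part that bears it (a point fixed in the world has none). Each returns a list of dicts, best first, with "p" (0 to 1); they miss things now and then, are a little off and sometimes report something else, mostly with a low value. They report only what shows in the picture. A call takes as long as a camera call. They do not tell look-alikes from the thing itself.
- regions_of(camera, target): "region" (420x560 bool, what is visible of it) and "xy" ([column, row] in pixels, amid what is visible of it).
- mark_of(camera, target): "xy" ([column, row] in pixels: a listed point, or the origin of a listed thing).
The state is a dict: "clock": time; "qpos": joint angles; "qd": joint speeds; "joint_efforts": joint torques, N m; "position": TCP position; "tool_rot": TCP orientation; "force": force on the tool from outside, world axes, zero at the start; "moment": the same for the moment, N m; "grip_width": finger opening in m.
Only numpy, scipy, OpenCV 4.12 (cv2) and the standard library are available. Lean on these libraries where they do the work, as an engineer would, in place of code of your own. Each camera call takes 0.05 s, during which the arm holds its last target.

## Working session

There is one attempt and no reset: what is moved stays moved. The work goes in short steps, Python scripts to look and compute and a tool call to move; the robot and the scene stay as the last step left them, time stands still between calls to the robot, and variables do not carry over. Pictures are saved under pics/ and viewed, and the job is handed in when it is done.

Besides the shell and the picture viewer there is one more tool, called after ">>>" as name(argument=value, ...) on one line, values as JSON. carry_out: Moves the arm, as the interface text tells. Its arguments: {"type":"object","properties":{"deltas":{"type":"array","items":{"type":"number"}},"newtons":{"type":"number"}},"required":["deltas"]}

```bash
mkdir -p pics; ls; python3 - <<'E'
from workcell import *
import cv2
print(status.observe())
for n in("scene","top"):
    c=calibration(n);print(n,c)
    cv2.imwrite(f"pics/{n}0.png",grab_frame(n)[:,:,::-1])
    for t in("screw_grip","grinder"):
        print(t,[(r["p"],r["xy"]) for r in mark_of(n,t)])
        print([(r["p"],r["xy"]) for r in regions_of(n,t)])
print(bot.grasp_offset)
E
```

```text
pics
{'clock': 0.0, 'qpos': array([ 1.14181608,  0.5220335 , -0.03632568,  1.59998445,  0.0212087 ,
        1.02108311, -0.11275197]), 'qd': array([-0.00017927, -0.00038507, -0.00162935, -0.00036942,  0.00065351,
        0.00174516,  0.00098797]), 'joint_efforts': array([ 9.97297939e-04, -9.27097249e+01,  1.98052749e+00, -3.69934916e+01,
        1.80082134e-02,  8.04102252e-03, -8.65002107e-05]), 'position': array([ 0.2193074 , -0.58491415,  0.23072204]), 'tool_rot': array([ 3.14150540e+00,  1.11975753e-03, -1.21197544e+00]), 'force': array([0.54197653, 0.83699489, 0.16666913]), 'moment': array([-0.03702899, -0.01096522, -0.00804007]), 'grip_width': 0.08582079524870281}
scene {'fov_y': 56.01613123953855, 'cx': 278.4128626117591, 'cy': 205.38584365325286, 'R': array([[-0.53899452, -0.84217092,  0.01526614],
       [-0.53042202,  0.32528262, -0.78284334],
       [ 0.65432209, -0.43004577, -0.62203154]]), 't': array([0.35333292, 0.29286151, 1.13842537])}
screw_grip [(0.67, [163.8, 244.1]), (0.56, [280.5, 175.3])]
[(0.7, [163.8, 244.2]), (0.53, [282.7, 178.0])]
grinder [(0.81, [167.0, 277.8]), (0.8, [281.6, 209.8])]
[(0.95, [281.4, 199.0]), (0.66, [162.3, 276.5]), (0.44, [278.2, 178.7])]
top {'fov_y': 57.575423868382636, 'cx': 277.55509441573025, 'cy': 207.4138189030937, 'R': array([[-0.01059548, -0.99992529, -0.00609555],
       [-0.98392062,  0.01151241, -0.17823487],
       [ 0.17829173,  0.00410905, -0.98396909]]), 't': array([0.10564702, 0.49304666, 1.0380085 ])}
screw_grip [(0.64, [290.7, 178.2])]
[(0.67, [290.4, 178.0]), (0.57, [113.4, 219.3])]
grinder [(0.91, [130.8, 225.6]), (0.8, [289.0, 191.3])]
[(0.98, [121.8, 227.9]), (0.88, [287.9, 194.3])]
0.0187
```

View pics/scene0.png

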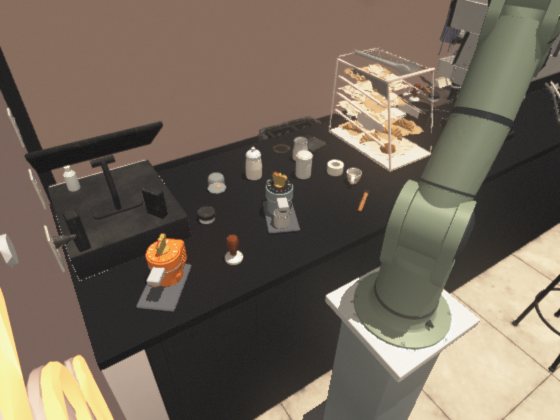

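View pics/top0.png

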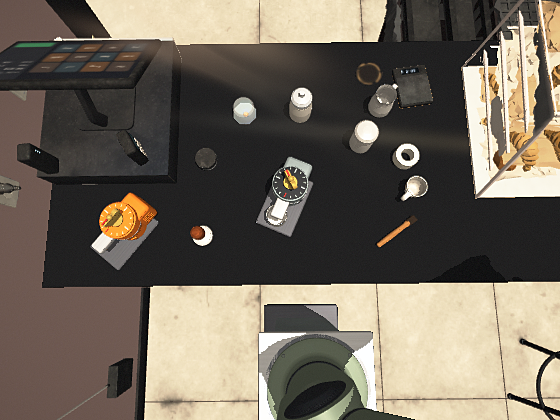

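Candidates for the screw are the orange grinder's wing (top 113,219; scene 164,244) and the grey grinder's wing (top 290,178; scene 280,176). I choose the grey one, as described, and check it in a close crop.

```bash
cat > h.py <<'E'
from workcell import *
import cv2, numpy as np
def cam(n):
    c=calibration(n);f=210/np.tan(np.radians(c["fov_y"]/2));return c,f
def ray(n,u,v,z):
    c,f=cam(n);R=np.array(c["R"]);t=np.array(c["t"]);C=-R.T@t
    d=R.T@np.array([(u-c["cx"])/f,(v-c["cy"])/f,1]);return C+d*(z-C[2])/d[2]
def proj(n,X):
    c,f=cam(n);x=np.array(c["R"])@np.array(X)+c["t"];return c["cx"]+f*x[0]/x[2],c["cy"]+f*x[1]/x[2]
E
python3 - <<'E'
from h import *
im=cv2.imread("pics/top0.png");a=cv2.resize(im[150:240,250:330],None,fx=6,fy=6,interpolation=cv2.INTER_CUBIC)
cv2.imwrite("pics/c1.png",a)
im=cv2.imread("pics/scene0.png");a=cv2.resize(im[165:235,250:310],None,fx=8,fy=8,interpolation=cv2.INTER_CUBIC)
cv2.imwrite("pics/c2.png",a)
print(ray("top",290.7,178.2,.15),ray("scene",280.5,175.3,.15),ray("top",289,191.3,0),ray("scene",281.6,209.8,0))
# dial plate centre at z=.121 from dark ring: base corners, base plate
E
```

```text
[0.55152602 0.06487747 0.15      ] [0.5631276  0.05313443 0.15      ] [0.5505722 0.0657863 0.       ] [0.5526686  0.05167354 0.        ]
```

View pics/c1.png

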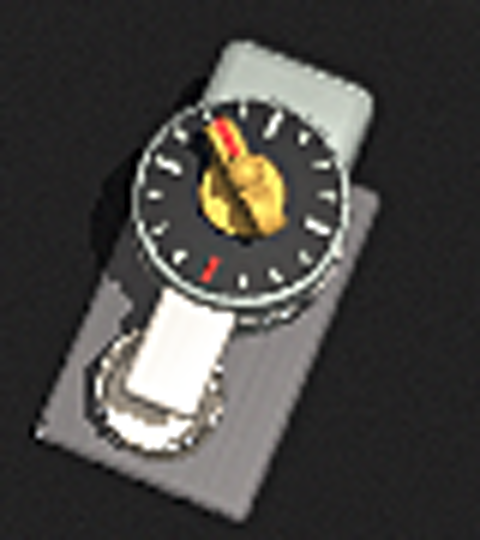

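View pics/c2.png

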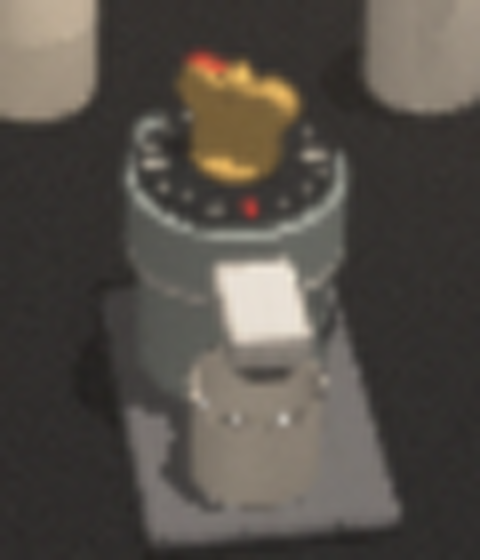

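```bash
python3 - <<'E'
from h import *
cr=lambda x,y:(250+(x+.5)/6-.5,150+(y+.5)/6-.5)
cs=lambda x,y:(250+(x+.5)/8-.5,165+(y+.5)/8-.5)
P=lambda x,y,z:ray("top",*cr(x,y),z)
S=lambda x,y,z:ray("scene",*cs(x,y),z)
# dial extremes in top crop
c=P(241,202,.121);print("dial c",c, "w",P(134,202,.121)-P(349,202,.121))
print("scene dial c", S(237,166,.121))
m=P(210,269,.121);print("mark",m,np.linalg.norm((m-c)[:2]),"front ang",np.degrees(np.arctan2(*(m-c)[1::-1])))
m2=S(250,208,.121);print("mark scene",m2)
for q in ((38,432),(242,522),(380,198)): print("base",P(*q,.006))
im=cv2.imread("pics/top0.png").astype(int);b,g,r=im[...,0],im[...,1],im[...,2]
M=(r>130)&(g<110)&(b<110);M[:, :280]=0;M[:,302:]=0;M[:165]=0;M[182:]=0
v,u=np.nonzero(M);print(list(zip(u,v)))
k=ray("top",u.mean(),v.mean(),.166);print("red",k,np.degrees(np.arctan2(*(k-c)[1::-1])),np.linalg.norm((k-c)[:2]))
im=cv2.imread("pics/scene0.png").astype(int);b,g,r=im[...,0],im[...,1],im[...,2]
M=(r>130)&(g<110)&(b<110);M[:, :268]=0;M[:,290:]=0;M[:165]=0;M[182:]=0
v,u=np.nonzero(M);print(list(zip(u,v)));k=ray("scene",u.mean(),v.mean(),.166);print(k)
for n in("dosing_cup_mid","tamper_mid"):
  grab_frame("top");print(n,[(d["p"],ray("top",*d["xy"],.03 if n[0]=="d" else .05)) for d in mark_of("top",n)])
E
```

```text
dial c [0.5452813  0.06670372 0.121     ] w [0.00115316 0.09527683 0.        ]
scene dial c [0.54845387 0.06748441 0.121     ]
mark [0.51507901 0.08086385 0.121     ] 0.033356971235094776 front ang 154.8807992332519
mark scene [0.51921804 0.07956325 0.121     ]
base [0.45992839 0.16386612 0.006     ]
base [0.4149618  0.06543384 0.006     ]
base [ 0.57487169 -0.0054581   0.006     ]
[(np.int64(286), np.int64(170)), (np.int64(286), np.int64(171)), (np.int64(287), np.int64(171)), (np.int64(287), np.int64(172)), (np.int64(288), np.int64(172)), (np.int64(287), np.int64(173)), (np.int64(288), np.int64(173)), (np.int64(288), np.int64(174)), (np.int64(288), np.int64(175)), (np.int64(289), np.int64(175)), (np.int64(285), np.int64(178)), (np.int64(285), np.int64(180)), (np.int64(297), np.int64(181))]
red [0.55787188 0.07268719 0.166     ] 25.418641645917283 0.01394003461542339
[(np.int64(274), np.int64(172)), (np.int64(275), np.int64(172)), (np.int64(276), np.int64(172)), (np.int64(276), np.int64(173)), (np.int64(277), np.int64(173)), (np.int64(278), np.int64(173)), (np.int64(274), np.int64(174)), (np.int64(275), np.int64(175)), (np.int64(279), np.int64(176)), (np.int64(281), np.int64(177)), (np.int64(282), np.int64(177)), (np.int64(285), np.int64(179))]
[0.55310643 0.0716339  0.166     ]
dosing_cup_mid [(0.51, array([0.46883242, 0.11152544, 0.03      ]))]
tamper_mid [(0.71, array([0.41883271, 0.32202153, 0.05      ]))]
```

```bash
python3 - <<'E'
from h import *
print([a for a in dir(bot) if a[0]!='_'])
A=np.array([.547,.067]); 
for n,(y0,y1,x0,x1),s in(("top",(150,240,250,330),8),("scene",(160,235,245,320),8)):
  im=cv2.imread(f"pics/{n}0.png");tiles=[]
  for th in(25,33):
    a=cv2.resize(im[y0:y1,x0:x1],None,fx=s,fy=s,interpolation=cv2.INTER_CUBIC)[:480]
    a=a[:,:380] if n=="top" else a
    d=np.array([np.cos(np.radians(th)),np.sin(np.radians(th))]);p=np.array([-d[1],d[0]])
    def pl(pts,col):
      q=np.array([[(u-x0+.5)*s-.5,(v-y0+.5)*s-.5] for u,v in (proj(n,X) for X in pts)]).round().astype(int)
      cv2.polylines(a,[q],True,col,1)
    for z in(.166,.127):
      pl([[*(A+i*.028*d+j*.006*p),z] for i,j in((1,1),(1,-1),(-1,-1),(-1,1))],(255,255,0) if z>.13 else (0,255,0))
    pl([[*(A+.045*np.array([np.cos(t),np.sin(t)])),.121] for t in np.linspace(0,6.28,60)],(255,0,255))
    f=np.radians(155.2);pl([[*A,.121],[*(A+.045*np.array([np.cos(f),np.sin(f)])),.121]],(0,0,255))
    tiles.append(a[:, :380])
  cv2.imwrite(f"pics/o_{n}.png",np.hstack(tiles))
E
```

```text
['IKError', 'grasp_offset']
```

View pics/o_top.png

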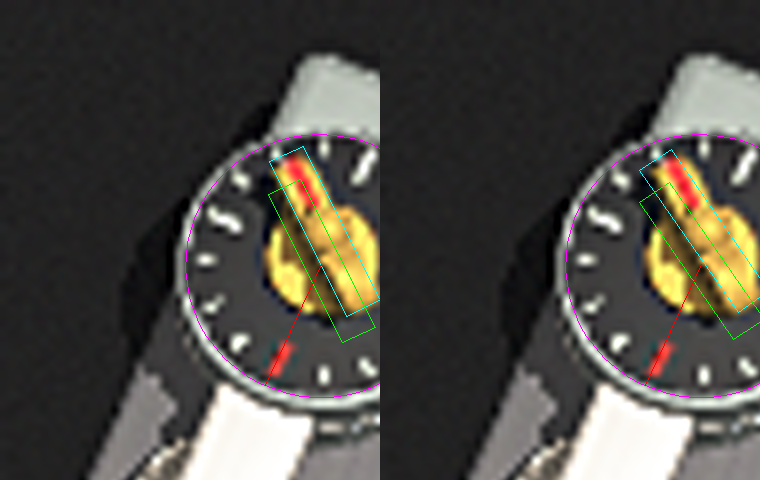

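View pics/o_scene.png

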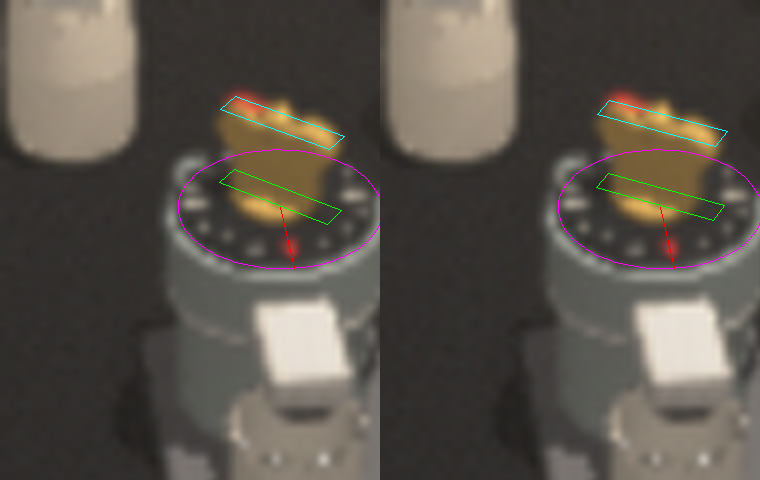

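Measured from both cameras:
- The axis is at about (0.547, 0.066).
- The front direction is at 155° and the red ear at about 29°, so the screw angle is about 4.08 rad.
- A jaw yaw of 119° → −115° allows the full turn in one grip.

I'm moving above the screw first.

>>> carry_out(deltas=[1, -2.47, -2.68, -0.1, 0, 1, -2.47, -2.68, -0.1, 0, 1, -2.47, -2.68, -0.1, 0, 1, -2.47, -2.68, -0.1, 0, 1, -2.47, -2.68, -0.1, 0, 1, -2.47, -2.68, -0.1, 0, 1, -2.47, -2.68, -0.1, 0, 1, -2.47, -2.68, -0.1, 0, 1, -2.47, -2.68, -0.1, 0, 1, -2.47, -2.68, -0.1, 0, 1, -2.47, -2.68, -0.1, 0, 1, -2.47, -2.68, -0.1, 0, 1, -2.47, -2.68, -0.1, 0, 1, -2.47, -2.68, -0.1, 0, 1, -2.47, -2.68, -0.1, 0, 1, -2.47, -2.68, -0.1, 0, 1, -2.47, -2.68, -0.1, 0, 1, -2.47, -2.68, -0.1, 0, 1, -2.47, -2.68, -0.1, 0, 1, -2.47, -2.68, -0.1, 0])

```text
clock: 2.37
position: [0.5484, 0.0673, 0.2515]
tool_rot: [-3.141, -0.0, -1.212]
force: [-0.4, -0.8, -1.3]
grip_width: 0.0857
```

>>> carry_out(deltas=[1, 0, 0, 0, -6, 1, 0, 0, 0, -6, 1, 0, 0, 0, -6, 1, 0, 0, 0, -6, 1, 0, 0, 0, -6, 1, 0, 0, 0, -6, 1, 0, 0, 0, -6, 1, 0, 0, 0, -6, 1, 0, 0, 0, -6, 1, 0, 0, 0, -6, 1, 0, 0, 0, -6, 1, 0, 0, 0, -6, 1, 0, 0, 0, -6, 1, 0, 0, 0, -6, 1, 0, 0, 0, -6, 1, 0, 0, 0, -6, 1, 0, 0, 0, -6, 1, 0, 0, 0, -6, 1, 0, 0, 0, -6, 1, 0, 0, 0, 0])

```text
clock: 4.03
position: [0.5479, 0.0654, 0.2513]
tool_rot: [-3.141, -0.0, 0.783]
force: [-0.5, 0.0, 0.8]
grip_width: 0.0852
```

```bash
python3 - <<'E'
from h import *
s=status.observe();print(s["clock"],s["qpos"].round(3),s["position"],np.degrees(s["tool_rot"]))
E
```

```text
4.0333 [ 0.33   0.474 -0.768  1.744  0.369  1.074  0.221] [0.54790122 0.06537942 0.25125101] [-1.79987247e+02 -3.07238984e-03  4.48475701e+01]
```

>>> carry_out(deltas=[1, 0, 0, 0, -6, 1, 0, 0, 0, -6, 1, 0, 0, 0, -6, 1, 0, 0, 0, -6, 1, 0, 0, 0, -6, 1, 0, 0, 0, -6, 1, 0, 0, 0, -6, 1, 0, 0, 0, -6, 1, 0, 0, 0, -6, 1, 0, 0, 0, -6, 1, 0, 0, 0, -6, 1, 0, 0, 0, -6, 1, 0, 0, 0, -2, 1, 0, 0, 0, 0, 1, 0, 0, 0, 0])

```text
clock: 5.28
position: [0.5479, 0.0654, 0.2512]
tool_rot: [-3.141, -0.0, 2.065]
force: [-0.2, 0.5, 0.4]
grip_width: 0.0851
```

```bash
python3 - <<'E'
from h import *
s=status.observe();print(s["clock"],s["qpos"].round(3),s["position"],np.degrees(s["tool_rot"]))
cv2.imwrite("pics/s1.png",cv2.resize(grab_frame("scene")[100:240,200:390,::-1],None,fx=4,fy=4))
cv2.imwrite("pics/t1.png",cv2.resize(grab_frame("top")[120:270,220:390,::-1],None,fx=4,fy=4))
E
```

```text
5.2833 [ 0.511  0.579 -1.071  1.736  0.55   1.163  1.344] [0.5478539  0.06543506 0.25119554] [-1.79987134e+02 -9.14011283e-03  1.18306610e+02]
```

View pics/s1.png

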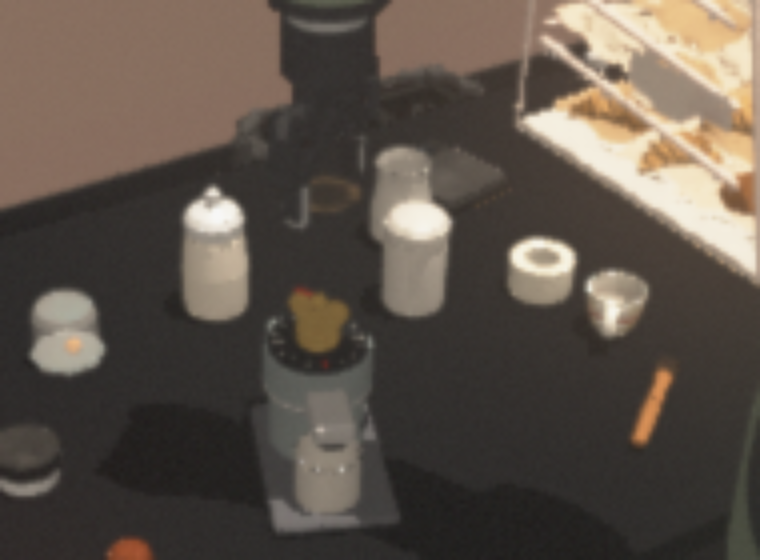

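The gripper is centred above the grey grinder with the jaws astride the wing (crop 320,320). I'm descending and closing gently.

>>> carry_out(deltas=[1, 0, 0, 1.5, 0, 1, 0, 0, 1.5, 0, 1, 0, 0, 1.5, 0, 1, 0, 0, 1.5, 0, 1, 0, 0, 1.5, 0, 1, 0, 0, 1.5, 0, 1, 0, 0, 1.5, 0, 1, 0, 0, 1.2, 0, 1, 0, 0, 0, 0, -1, 0, 0, 0, 0, -1, 0, 0, 0, 0, -1, 0, 0, 0, 0, -1, 0, 0, 0, 0, -1, 0, 0, 0, 0, -1, 0, 0, 0, 0, -1, 0, 0, 0, 0, -1, 0, 0, 0, 0, -1, 0, 0, 0, 0, -1, 0, 0, 0, 0, -1, 0, 0, 0, 0], newtons=30)

```text
clock: 7.05
position: [0.5479, 0.0657, 0.1347]
tool_rot: [3.141, 0.0, 2.069]
force: [-2.6, -0.5, 4.7]
grip_width: 0.0111
```

```bash
python3 - <<'E'
from h import *
s=status.observe();print(s["clock"],s["qpos"].round(3),s["position"],np.degrees(s["tool_rot"]),s["force"],s["moment"],s["grip_width"])
E
```

```text
7.05 [ 0.432  0.713 -0.962  1.848  0.709  0.968  1.223] [0.54786342 0.06569555 0.13468553] [1.79987620e+02 7.69310249e-03 1.18564361e+02] [-2.58140714 -0.48161897  4.7292124 ] [0.01814612 0.5336133  0.07801264] 0.011122130609572924
```

>>> carry_out(deltas=[-1, 0, 0, 0, 0, -1, 0, 0, 0, 4, -1, 0, 0, 0, 4, -1, 0, 0, 0, 4, -1, 0, 0, 0, 4, -1, 0, 0, 0, 4, -1, 0, 0, 0, 4, -1, 0, 0, 0, 4, -1, 0, 0, 0, 4, -1, 0, 0, 0, 4, -1, 0, 0, 0, 4, -1, 0, 0, 0, 4, -1, 0, 0, 0, 4, -1, 0, 0, 0, 4, -1, 0, 0, 0, 4, -1, 0, 0, 0, 4], newtons=50)

```text
clock: 8.38
position: [0.5479, 0.0675, 0.1347]
tool_rot: [-3.141, -0.003, 1.02]
force: [-1.4, 9.7, 1.0]
grip_width: 0.0111
```

```bash
cat > st.py <<'E'
from h import *
s=status.observe();print(s["clock"],s["qpos"].round(3),s["position"].round(4),np.degrees(s["tool_rot"]).round(2),s["force"].round(1),s["moment"].round(2),s["grip_width"].round(4))
E
python3 st.py
```

```text
Traceback (most recent call last):
  File "st.py", line 2, in <module>
    s=status.observe();print(s["clock"],s["qpos"].round(3),s["position"].round(4),np.degrees(s["tool_rot"]).round(2),s["force"].round(1),s["moment"].round(2),s["grip_width"].round(4))
                                                                                                                                                              ^^^^^^^^^^^^^^^^^^^^^
AttributeError: 'float' object has no attribute 'round'
```

>>> carry_out(deltas=[-1, 0, 0, 0, 4, -1, 0, 0, 0, 4, -1, 0, 0, 0, 4, -1, 0, 0, 0, 4, -1, 0, 0, 0, 4, -1, 0, 0, 0, 4, -1, 0, 0, 0, 4, -1, 0, 0, 0, 4, -1, 0, 0, 0, 4, -1, 0, 0, 0, 4, -1, 0, 0, 0, 4, -1, 0, 0, 0, 4, -1, 0, 0, 0, 4, -1, 0, 0, 0, 4, -1, 0, 0, 0, 4, -1, 0, 0, 0, 4, -1, 0, 0, 0, 4, -1, 0, 0, 0, 4, -1, 0, 0, 0, 4, -1, 0, 0, 0, 4])

```text
clock: 10.05
position: [0.5501, 0.0683, 0.1349]
tool_rot: [-3.136, -0.003, -0.376]
force: [14.7, 13.2, -12.9]
grip_width: 0.011
```

```bash
sed -i 's/s\["grip_width"\].round(4)/s["grip_width"]/' st.py; python3 st.py;python3 - <<'E'
from h import *
cv2.imwrite("pics/s2.png",cv2.resize(grab_frame("scene")[120:240,210:360,::-1],None,fx=5,fy=5))
E
```

```text
10.05 [ 0.04   0.553 -0.369  1.865  0.273  0.767 -0.852] [0.5501 0.0683 0.1349] [-179.68   -0.19  -21.53] [ 14.7  13.2 -12.9] [ 2.7  -3.18  0.1 ] 0.010967096304846208
```

View pics/s2.png

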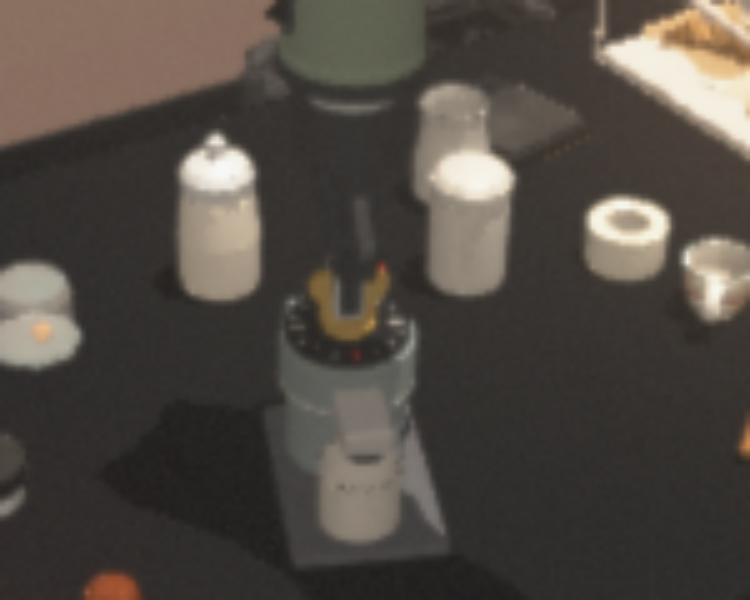

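Gripped well and turning; the red ear now points right (crop 382,268). A circle fit of the TCP drift puts the true axis at about (0.5495, 0.0666), 1.8 mm off the tool centre, so I'm easing the commanded centre while continuing.

>>> carry_out(deltas=[-1, 0.05, -0.16, 0, 0, -1, 0.06, -0.16, 0, 0, -1, 0.013, 0, 0, 4, -1, 0.013, 0, 0, 4, -1, 0.013, 0, 0, 4, -1, 0.013, 0, 0, 4, -1, 0.013, 0, 0, 4, -1, 0.013, 0, 0, 4, -1, 0.013, 0, 0, 4, -1, 0.013, 0, 0, 4, -1, 0.013, 0, 0, 4, -1, 0.013, 0, 0, 4, -1, 0.013, 0, 0, 4, -1, 0.013, 0, 0, 4, -1, 0.013, 0, 0, 4, -1, 0.013, 0, 0, 4, -1, 0.013, 0, 0, 4, -1, 0.013, 0, 0, 4, -1, 0.013, 0, 0, 4, -1, 0.013, 0, 0, 4], newtons=60)

```text
clock: 11.77
position: [0.5515, 0.0665, 0.1347]
tool_rot: [-3.141, 0.0, -1.634]
force: [0.1, 0.3, 5.6]
grip_width: 0.011
```

```bash
python3 st.py
```

```text
11.7667 [-0.2    0.537 -0.037  1.871  0.028  0.734 -1.886] [0.5515 0.0665 0.1347] [-1.7997e+02  2.0000e-02 -9.3620e+01] [0.1 0.3 5.6] [0.02 0.2  0.19] 0.010965093678654007
```

>>> carry_out(deltas=[-1, 0.01, 0, 0, 3, -1, 0.01, 0, 0, 3, -1, 0.01, 0, 0, 3, -1, 0.01, 0, 0, 3, -1, 0.01, 0, 0, 3, -1, 0.01, 0, 0, 3, -1, 0, 0, 0, 0, -1, 0, 0, 0, 0])

```text
clock: 12.43
position: [0.5514, 0.0659, 0.1347]
tool_rot: [-3.141, 0.0, -1.945]
force: [-0.4, 0.2, 5.8]
grip_width: 0.0113
```

```bash
python3 st.py
```

```text
12.4333 [-0.26   0.538  0.047  1.875 -0.036  0.729 -2.138] [0.5514 0.0659 0.1347] [-1.7998e+02  3.0000e-02 -1.1146e+02] [-0.4  0.2  5.8] [ 0.01  0.15 -0.15] 0.01130484691163106
```

>>> carry_out(deltas=[-1, 0.003, 0, 0, 1, -1, 0.003, 0, 0, 1, -1, 0, 0, 0, 0])

```text
clock: 12.68
position: [0.5513, 0.0659, 0.1347]
tool_rot: [-3.141, 0.001, -1.981]
force: [-0.2, 0.4, 5.3]
grip_width: 0.0109
```

```bash
python3 st.py
```

```text
12.6833 [-0.266  0.538  0.056  1.875 -0.044  0.729 -2.166] [0.5513 0.0659 0.1347] [-1.7998e+02  3.0000e-02 -1.1350e+02] [-0.2  0.4  5.3] [ 0.02  0.14 -0.04] 0.010944777985574217
```

>>> carry_out(deltas=[-1, 0.003, 0, 0, 1, -1, 0.003, 0, 0, 1, -1, 0, 0, 0, 0])

```text
clock: 12.93
position: [0.5513, 0.0658, 0.1347]
tool_rot: [-3.141, 0.0, -2.014]
force: [-1.0, -1.4, 7.1]
grip_width: 0.0108
```

```bash
python3 st.py
```

```text
12.9333 [-0.273  0.538  0.066  1.876 -0.05   0.728 -2.194] [0.5513 0.0658 0.1347] [-1.7997e+02  1.0000e-02 -1.1540e+02] [-1.  -1.4  7.1] [-0.16  0.15  1.3 ] 0.010825818599808251
```

>>> carry_out(deltas=[-1, 0, 0, 0, 1.5, -1, 0, 0, 0, 0, -1, 0, 0, 0, 0, -1, 0, 0, 0, 0], newtons=80)

```text
clock: 13.27
position: [0.5514, 0.0658, 0.1348]
tool_rot: [-3.141, 0.0, -2.038]
force: [-1.7, -1.0, 7.3]
grip_width: 0.0107
```

```bash
python3 st.py;python3 - <<'E'
from h import *
cv2.imwrite("pics/s3.png",cv2.resize(grab_frame("scene")[150:240,230:340,::-1],None,fx=6,fy=6))
E
```

```text
13.2667 [-0.278  0.538  0.072  1.876 -0.055  0.728 -2.213] [0.5514 0.0658 0.1348] [-1.7996e+02  1.0000e-02 -1.1678e+02] [-1.7 -1.   7.3] [-0.32  0.2   1.96] 0.010689835650149127
```

View pics/s3.png

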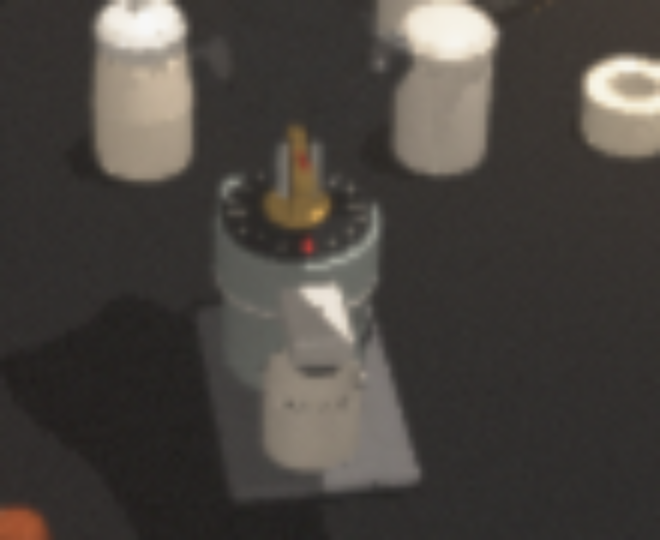

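Seated: the red line (crop 303,160) faces the red mark (308,245), the moment rose to 2 N m, and the yaw stopped near the expected −115°. Now backing off to yaw −25°.

>>> carry_out(deltas=[-1, -0.013, 0, 0, -4, -1, -0.013, 0, 0, -4, -1, -0.013, 0, 0, -4, -1, -0.013, 0, 0, -4, -1, -0.013, 0, 0, -4, -1, -0.013, 0, 0, -4, -1, -0.013, 0, 0, -4, -1, -0.013, 0, 0, -4, -1, -0.013, 0, 0, -4, -1, -0.013, 0, 0, -4, -1, -0.013, 0, 0, -4, -1, -0.013, 0, 0, -4, -1, -0.013, 0, 0, -4, -1, -0.013, 0, 0, -4, -1, -0.013, 0, 0, -4, -1, -0.013, 0, 0, -4, -1, -0.013, 0, 0, -4, -1, -0.013, 0, 0, -4, -1, -0.013, 0, 0, -4, -1, -0.013, 0, 0, -4])

```text
clock: 14.98
position: [0.5507, 0.0682, 0.1348]
tool_rot: [-3.141, -0.0, -0.641]
force: [-2.3, -0.2, 7.4]
grip_width: 0.0107
```

>>> carry_out(deltas=[-1, -0.013, 0, 0, -4, -1, -0.013, 0, 0, -4, -1, -0.013, 0, 0, -4, -1, 0, 0, 0, 0, -1, 0, 0, 0, 0, -1, 0, 0, 0, 0, -1, 0, 0, 0, 0])

```text
clock: 15.57
position: [0.5504, 0.0684, 0.1348]
tool_rot: [-3.141, -0.0, -0.435]
force: [-1.0, 1.0, 6.9]
grip_width: 0.0109
```

```bash
python3 st.py;python3 - <<'E'
from h import *
a=grab_frame("scene")
cv2.imwrite("pics/s4.png",cv2.resize(a[150:270,210:380,::-1],None,fx=4.5,fy=4.5))
print(proj("scene",[.5495,.0666,.121]))
grab_frame("top")
for n in("dosing_cup_mid","tamper_mid","brush_mid","cup_mid"):
  print(n,[(d["p"],d["xy"]) for d in mark_of("top",n)][:2])
E
```

```text
15.5667 [ 0.026  0.554 -0.353  1.861  0.264  0.772 -0.904] [0.5504 0.0684 0.1348] [-1.7998e+02 -1.0000e-02 -2.4930e+01] [-1.   1.   6.9] [0.19 0.47 0.12] 0.010903045041424527
(np.float64(279.23816107154), np.float64(185.0892041376174))
dosing_cup_mid [(0.67, [278.1, 215.6])]
tamper_mid [(0.8, [196.4, 233.7])]
brush_mid []
cup_mid [(0.84, [408.9, 190.5])]
```

View pics/s4.png

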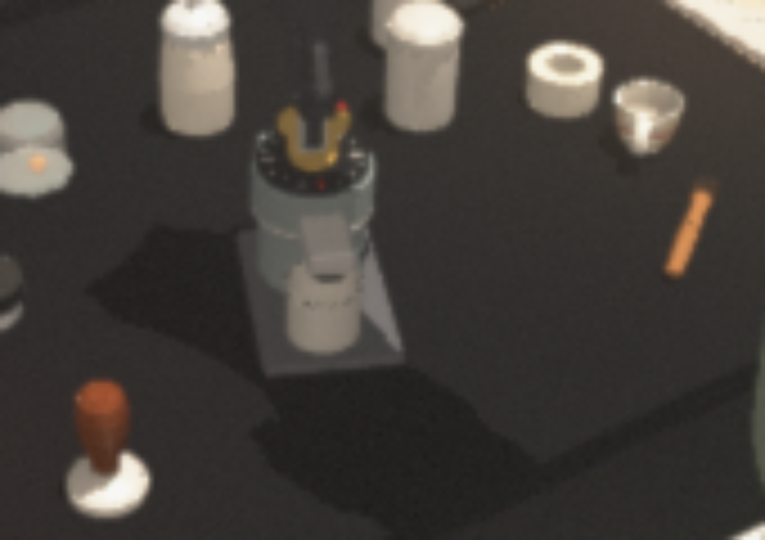

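The wing stands a quarter turn off the red mark with the red ear to the right (crop 342,107). The fingers are closed on it and the neighbours look unmoved.

```bash
python3 -c "
from workcell import *
job.job_done()"; python3 st.py
```

```text
the job is handed in; nothing more can be done
the job is handed in; nothing more can be done
```

I turned the grey grinder's wing screw clockwise about 234° in a single grip until it seated. I then backed it off a quarter turn and handed the job in with the fingers still closed on it at an 80 N grip.

- **Seating:** the moment rose to about 2 N m as the tool yaw passed −115°, the angle I expected from the red dial mark. In the picture, the red line faced the red mark.
- **Final setting:** the tool yaw was −24.9°, about 90° from the seat. I pressed 1–2° past the stop, so the screw could be off by about that much, well inside the 0.25 rad (14°) allowed.
- **Grip:** the opening was 10.9 mm on the 12 mm wing, which fits a held plate. Side forces were about 1 N.
- **Other things:** the dosing cup, tamper, brush and espresso cup look to be where they stood. I did not measure how far each had moved. The detector found no brush in the last top picture, but it shows in place in the scene picture.

The state reading I tried after handing in was refused, so the last checks are from just before. The clock then read about 15.6 s.

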